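Close up the mixing cups in their cradle

TASK

Tidy the three mixing cups into one nested stack lying in the aluminium cradle: the orange cup slipped over the blue one and the green cup over the orange one, slid together with the black stop to push against until each is fully home. The cups mark easily, so push gently and do not ram them together, and leave the bottle, the jar and the dish where they are.

Things in the scene. Friction and masses are not known exactly. Their poses are not given: they have to be found in the camera images.
- cradle: fixed aluminium V trough on the table, 330 mm long, 76 wide, 20 high. Origin: under its centre at table height; x axis: along it towards the black stop; z up. V bottom 8 mm above the table; its faces rise at 20 degrees to 32 mm either side. A cup lies in it on its side, centre of the foot 26 mm above the table, axis rising 13 degrees to the mouth
- cradle_end (a point): bottom of the V at the trough's stop end (x axis as the cradle). A fixed black stop block (72 mm wide, 12 thick, top 66 mm above the table) crosses the trough with its near face 35 to 85 mm before this point; its exact place differs each time and is not reported
- cup_blue: blue plastic mixing cup, a straight-sided cone (12 degrees to its axis): 80 mm tall, mouth 68 mm across, wall 2.5 mm, solid foot 19 mm thick, bevelled over its last 16 mm to a flat face 21 mm across; about 90 g, all three alike. Origin: centre of the foot face; z: along the axis to the mouth. In the cradle, mouth towards the stop, perhaps not touching it
- cup_orange: orange plastic mixing cup, a straight-sided cone (12 degrees to its axis): 80 mm tall, mouth 68 mm across, wall 2.5 mm, solid foot 19 mm thick, bevelled over its last 16 mm to a flat face 21 mm across; about 90 g, all three alike. Origin: centre of the foot face; z: along the axis to the mouth. In the cradle behind the blue cup, mouth towards it, with a gap
- cup_green: green plastic mixing cup, a straight-sided cone (12 degrees to its axis): 80 mm tall, mouth 68 mm across, wall 2.5 mm, solid foot 19 mm thick, bevelled over its last 16 mm to a flat face 21 mm across; about 90 g, all three alike. Origin: centre of the foot face; z: along the axis to the mouth. Lies loose on the table beside the cradle, foot centre 17 mm up
- cup_orange_floor (a point): centre of the orange cup's inner floor, 19 mm from its foot face along its axis; a cup that is home inside has its foot face here, so its foot lies 19 mm from the outer cup's foot
- cup_green_floor (a point): the same point of the green cup
- bottle: amber bottle, white cap, 44 mm across, 85 mm tall, standing; leave alone. Origin: centre of its underside
- jar: clear jar with blue lid, 72 mm across, 75 mm tall, standing; leave alone. Origin: centre of its underside
- dish: shallow steel dish, 84 mm across, 26 mm tall; leave alone. Origin: centre of its underside
Not all that is in view belongs to the job. Of the things that look like the cup_green, take the one that is farthest to the robot's left at the start. Of the things that look like the cup_orange, the smaller one is meant.

How it is judged:
By the outcome, as a careful person would: the job done as asked, in the order asked, and still so for the second after the job is handed in, with the robot touching nothing.
It also fails if it takes over 72 s, if anything falls off the work surface, if the arm or the gripper's body presses on something with over 40 N, if the wrist force passes 120 N, or if a joint passes its speed limit or range.

ROBOT

A 6-joint arm with a two-finger parallel gripper is mounted at the origin on the work surface. World frame = base frame: x ahead of the robot, y to its left, z up, the work surface at z = 0. Lengths are in mm, angles in rad, forces in N, time in s.
With the tool pointing down it reaches from about 350 to 775 mm from the base axis. Payload 7.3 kg.
Tool frame: the origin (TCP) lies on the centre line of the jaws, within the pads' length; the fingertips stand 14 mm ahead of it and the grasp point (between the pads) lies 5 mm behind it; z points along the fingers, y is the line along which they close (so a half turn about z gives the same grasp; the last joint's range is limited). The gripper opens to 92 mm and grips with 3 to 60 N. Pads are 19 mm wide; open, the fingers measure 130 mm over their backs; the gripper's body (75 mm by 190 mm) begins 47 mm behind the grasp point.
Start: joints at [-1.403, 0.342, 1.524, -0, 1.275, -0.146], TCP at [162.077, -499.374, 240.741] pointing down, gripper open.
Joint ranges: [-2.53, 2.53], [-0.77, 2.02], [0.04, 2.7], [-1, 4.14], [0.28, 2.66], [-3.11, 3.11]. Speed limits (rad/s): [2.57, 2.57, 3.14, 3.14, 3.14, 3.14].

INTERFACE

Orientations are given as [roll, pitch, yaw] about the fixed x, y, z axes, in that order (R = Rz(yaw) Ry(pitch) Rx(roll)).
In Python, from plant import get_obs, capture, bot, spot_in, trace, pinpoint gives the robot as it stands.
- The arm moves only by the tool play_rows, never from a script. Its argument "rows" is a list of rows, each a list of 2 entries, a list of its own where there are three numbers: the shift along the world's x, y, z in units of 3 cm (1.0 is 3 cm), then the turn, a rotation vector about the world's x, y, z in units of 8 degrees (1.0 is 8 degrees). A call has 1 to 12 rows; each row shifts and turns the commanded pose from where the row before left it; what a row does not reach is not made up. A row lasts 1/8 s, in which the tool goes at most 62.5 mm and 10.7 degrees, less where a joint would pass 70% of its speed; a pose out of reach is approached as far as the arm can. A call with a number of a shift or a turn outside -1 to 1 is refused whole. A call with a gripper value outside its range is refused whole. "hand" is the opening, from -1 (shut) to 1 (fully open), set as the call begins (left out, the last holds). The fingers move at their own pace and stop on an object; the grip force is fixed at half the most. Time passes only in rows, so rows that do not move let the fingers close. It gives the time, the measured TCP pose, the force, the opening and the grip force at its end, in the units of the state.
- get_obs(): the state, without advancing time (a new reading comes with each control period).
- capture(name): name is "side" or "top"; returns a dict with "frame" (384x512x3 uint8, red, green, blue), "fov_y" (degrees; the focal length in pixels is half the picture's height over the tangent of half this angle, whatever the lens; pixels are square), "cx", "cy" (the principal point, pixels), "rvec" (rotation vector, rad) and "tvec" (3), from world to camera coordinates, as OpenCV has them. Camera axes: x right, y down, z forward; pixel columns grow to the right and rows downward; lengths in mm; the calibration is good to about 2 mm. A picture is of the moment at which its call begins. There is no depth.
- bot.close_job(): hands the job in; it is judged then, once.
Trained networks look in the newest picture that a camera, given by its name, has taken for a name from the list of things; names that differ only in an ending like _2 or _b are one class to them, and where a whole thing is asked for, a point or a joint stands for the part that bears it (a point fixed in the world has none). Each returns a list of dicts, best first, with "p" (0 to 1); they miss things now and then, are a little off and sometimes report something else, mostly with a low value. They report only what shows in the picture. A call takes as long as a camera call. They do not tell look-alikes from the thing itself.
- spot_in(query, camera): "at" ([row, column] in pixels, amid what is visible of it).
- trace(query, camera): "mask" (384x512 bool, what is visible of it) and "at" ([row, column] in pixels, amid what is visible of it).
- pinpoint(query, camera): "at" ([row, column] in pixels: a listed point, or the origin of a listed thing).
The state is a dict: "time": time; "joint_positions": joint angles; "dq": joint speeds; "tau": joint torques, N m; "tool_pos": TCP position; "tcp_rot": TCP orientation; "contact_force": force on the tool from outside, world axes, zero at the start; "moment": the same for the moment, N m; "grip_width": finger opening in mm; "finger_force": force on a finger pad.
Only numpy, scipy, OpenCV 4.12 (cv2) and the standard library are available. Lean on these libraries where they do the work, as an engineer would, in place of code of your own. Each camera call takes 0.05 s, during which the arm holds its last target. There are 200 camera calls.

## Working session

There is one attempt and no reset: what is moved stays moved. The work goes in short steps, Python scripts to look and compute and a tool call to move; the robot and the scene stay as the last step left them, time stands still between calls to the robot, and variables do not carry over. Pictures are saved under pics/ and viewed, at most 10 in all, crops included, and the job is handed in when it is done.

Besides the shell and the picture viewer there is one more tool, called after "Request:" as a command line: name --argument value ..., lists and objects as JSON in quotes. play_rows: Moves the arm, as the interface text tells. Shifts and turns lie within -1 to 1; 1 stands for 3 cm of shift or 8 degrees of turn. Its arguments: {"type":"object","properties":{"rows":{"type":"array"},"hand":{"type":"number"}},"required":["rows"]}

```bash
ls; mkdir -p pics; cat > h.py <<'E'
import numpy as np, cv2
from plant import get_obs, capture, bot, spot_in, trace, pinpoint
def cam(c):
    R=cv2.Rodrigues(np.array(c['rvec'],float))[0]; f=192/np.tan(np.radians(c['fov_y'])/2)
    return R,np.array(c['tvec'],float).ravel(),f,c['cx'],c['cy']
def ray(c,at):
    R,t,f,cx,cy=cam(c); d=R.T@np.array([(at[1]-cx)/f,(at[0]-cy)/f,1]); return -R.T@t,d/np.linalg.norm(d)
def onz(c,at,z):
    o,d=ray(c,at); return o+d*(z-o[2])/d[2]
def tri(c1,a1,c2,a2):
    o1,d1=ray(c1,a1);o2,d2=ray(c2,a2)
    s=np.linalg.lstsq(np.c_[d1,-d2],o2-o1,rcond=None)[0]
    p,q=o1+s[0]*d1,o2+s[1]*d2; return (p+q)/2,np.linalg.norm(p-q)
def proj(c,P):
    R,t,f,cx,cy=cam(c); p=R@np.array(P,float)+t; return np.array([cy+f*p[1]/p[2],cx+f*p[0]/p[2]])
def save(c,n): cv2.imwrite('pics/'+n,c['frame'][:,:,::-1])
E
python3 - <<'E'
from h import *
np.set_printoptions(precision=1,suppress=True)
C={n:capture(n) for n in('side','top')}
im=np.hstack([C['side']['frame'],C['top']['frame']])
for n in C: save(C[n],n+'0.png'); print(n,-cam(C[n])[0].T@cam(C[n])[1],C[n]['fov_y'])
for n in C:
  for q in['cradle','cradle_end','cup_blue','cup_orange','cup_green','cup_orange_floor','cup_green_floor','bottle','jar','dish']:
    print(n,q,[(np.round(d['at']),round(d['p'],2)) for d in pinpoint(q,n)], [(np.round(d['at']),round(d['p'],2)) for d in spot_in(q,n)] )
E
```

```text
pics
side [ 577.8 -708.3  803.6] 52.717311907523545
top [ 495.6   15.8 1054.5] 56.58195126829864
side cradle [(array([216., 268.]), 0.98), (array([135., 224.]), 0.5)] [(array([253., 266.]), 0.69)]
side cradle_end [(array([176., 261.]), 0.77)] [(array([254., 264.]), 0.93)]
side cup_blue [(array([216., 266.]), 0.91)] [(array([200., 265.]), 0.86)]
side cup_orange [(array([256., 270.]), 0.93), (array([255., 356.]), 0.87)] [(array([234., 337.]), 0.89), (array([255., 265.]), 0.53)]
side cup_green [(array([309., 167.]), 0.81), (array([227., 200.]), 0.79)] [(array([217., 190.]), 0.9), (array([300., 189.]), 0.7)]
side cup_orange_floor [(array([251., 273.]), 0.6), (array([247., 352.]), 0.56)] [(array([234., 338.]), 0.81), (array([236., 269.]), 0.56)]
side cup_green_floor [(array([303., 172.]), 0.93), (array([229., 196.]), 0.64)] [(array([298., 185.]), 0.97), (array([218., 192.]), 0.78)]
side bottle [(array([147., 303.]), 0.7)] [(array([140., 304.]), 0.7)]
side jar [(array([312., 341.]), 0.67), (array([138., 226.]), 0.41)] [(array([305., 343.]), 0.59)]
side dish [(array([134., 222.]), 0.72)] [(
[... 467 characters left out ...]
op cup_green [(array([260., 369.]), 0.75), (array([243., 293.]), 0.56), (array([184., 313.]), 0.2)] [(array([253., 278.]), 0.9), (array([244., 361.]), 0.57)]
top cup_orange_floor [(array([184., 311.]), 0.71), (array([118., 314.]), 0.61)] [(array([185., 302.]), 0.78), (array([125., 303.]), 0.78)]
top cup_green_floor [(array([249., 286.]), 0.89), (array([258., 367.]), 0.76)] [(array([252., 278.]), 0.66), (array([247., 359.]), 0.64)]
top bottle [(array([146., 172.]), 0.76), (array([232., 145.]), 0.17)] [(array([141., 170.]), 0.55)]
top jar [(array([135., 360.]), 0.82)] [(array([129., 370.]), 0.73)]
top dish [(array([232., 147.]), 0.84), (array([188., 214.]), 0.63)] [(array([231., 146.]), 0.83)]
```

```bash
python3 - <<'E'
import cv2,numpy as np
a=cv2.imread('pics/side0.png');b=cv2.imread('pics/top0.png')
s=cv2.resize(a[90:350,120:420],None,fx=1.33,fy=1.9*0.7); t=cv2.resize(b[80:320,110:430],None,fx=1.25,fy=1.25)
cv2.imwrite('pics/s.png',cv2.resize(a[90:350,120:420],None,fx=2.3,fy=2.3));cv2.imwrite('pics/t.png',cv2.resize(b[80:320,110:430],None,fx=2.4,fy=2.4))
E
```

```text
(no output)
```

View pics/s.png

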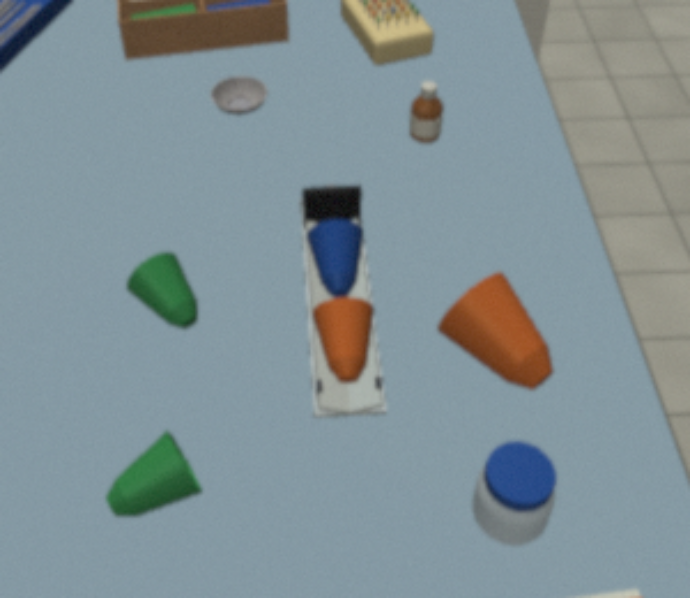

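View pics/t.png

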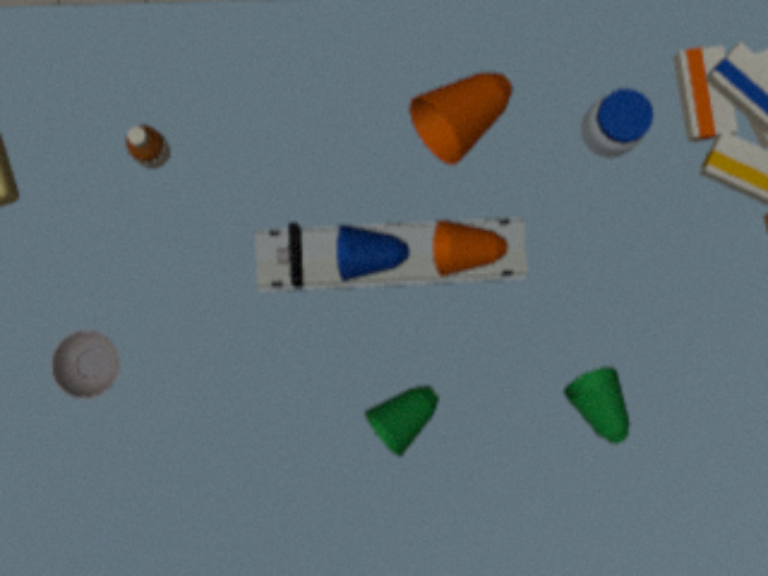

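The side view shows the cradle with the stop at (176,261), blue at (216,266) and orange at (256,270). There is a big orange look-alike at (234,337), and two green cups at (227,200) and (309,167). The top view shows the same green cups at (243,293) and (260,369). Next I'll convert these to world positions to choose.

```bash
python3 - <<'E'
from h import *
np.set_printoptions(precision=1,suppress=True)
C={n:capture(n) for n in('side','top')}
s,t=C['side'],C['top']
P={}
for q in['cradle','cradle_end','cup_blue','cup_orange','cup_green','cup_orange_floor','cup_green_floor','bottle','jar','dish']:
  S=pinpoint(q,'side');T=pinpoint(q,'top')
  for i,a in enumerate(S):
    for j,b in enumerate(T):
      p,e=tri(s,a['at'],t,b['at'])
      if e<15: print(q,i,j,p,round(e,1),round(a['p'],2),round(b['p'],2))
# top-mask analysis
for q in['cup_blue','cup_orange','cup_green']:
  for d in trace(q,'top'):
    pts=np.argwhere(d['mask']).astype(float)
    w=np.array([onz(t,p,32)[:2] for p in pts]); m=w.mean(0); u=np.linalg.svd(w-m,full_matrices=False)[2][0]
    k=(w-m)@u; print(q,round(d['p'],2),len(w),'mean',m,'axis deg',np.degrees(np.arctan2(u[1],u[0])),'ends',m+u*k.min(),m+u*k.max())
# stop black in top
f=t['frame'].astype(int); m=(f.max(2)<45); m[:170]=0;m[205:]=0;m[:,:220]=0;m[:,245:]=0
p=np.argwhere(m);print('stop px',len(p),p.min(0),p.max(0))
for z in(66,):print([onz(t,x,z) for x in (p.min(0),p.max(0))])
print(get_obs()['time'])
E
```

```text
cradle 0 0 [611.8 -27.3  15.3] 12.7 0.66 0.94
cradle_end 0 0 [612.5 138.2  18. ] 10.0 0.95 0.93
cup_blue 0 0 [610.7 -43.9  35.5] 3.0 0.57 0.78
cup_blue 1 0 [ 627.1  -52.1 -105.2] 4.4 0.42 0.78
cup_orange 0 0 [ 815.5 -169.1   26.7] 13.7 0.84 0.93
cup_orange 1 1 [ 614.9 -169.8   32.7] 10.6 0.62 0.55
cup_green 0 1 [449.9 -77.6  19.4] 3.2 0.9 0.85
cup_green 1 0 [ 387.6 -289.3    6.5] 0.2 0.82 0.97
cup_orange_floor 0 0 [ 811.8 -152.    40.3] 2.6 0.93 0.68
cup_orange_floor 1 1 [ 619.9 -142.7   19.7] 9.7 0.61 0.57
cup_green_floor 0 0 [440.3 -61.2  31.6] 7.9 0.7 0.65
bottle 0 0 [760.1 279.2 -21.5] 14.7 0.87 0.54
dish 0 0 [495.5 356.9 -26. ] 1.9 0.73 0.77
cup_blue 0.65 544 mean [617.7   1.5] axis deg -92.32430877497113 ends [619.2  38.8] [615.8 -45.3]
cup_orange 0.89 513 mean [ 620.7 -113.3] axis deg -93.33886070721952 ends [622.8 -76.8] [ 617.9 -160.8]
cup_orange 0.75 1073 mean [ 783.4 -113.7] axis deg 127.71960124892625 ends [ 828.8 -172.4] [747.9 -67.7]
cup_green 0.77 576 mean [ 429.7 -268.9] axis deg -155.0359756541297 ends [ 464.3 -252.8] [ 384.1 -290.1]
cup_green 0.55 477 mean [418.2 -35.7] axis deg 129.6709738481646 ends [447.6 -71.1] [395.7  -8.5]
stop px 109 [173 224] [198 235]
[array([647. , 109.7,  66. ]), array([576.1,  80.2,  66. ])]
3.35
```

```bash
cat > fit.py <<'E'
from h import *
from scipy.optimize import minimize
def rot(yaw,tilt):
    z=np.array([np.cos(yaw)*np.cos(tilt),np.sin(yaw)*np.cos(tilt),np.sin(tilt)]); x=np.cross([0,0,1],z);x/=np.linalg.norm(x); return x,np.cross(z,x),z
def cuppts(p,tilt):
    X,Y,Z=rot(p[3],tilt); a=np.linspace(0,2*np.pi,32,endpoint=False)[:,None]
    return np.vstack([p[:3]+Z*h+r*(np.cos(a)*X+np.sin(a)*Y) for h,r in((0,10.5),(16,20.4),(80,34))])
def sil(c,pts):
    q=np.array([proj(c,x) for x in pts])[:,::-1]; m=np.zeros((768*2,1024*2),np.uint8)
    h=cv2.convexHull(((q+.5)*4-.5).astype(np.float32)); cv2.fillConvexPoly(m,np.round(h*16).astype(np.int32),255,shift=4); return cv2.resize(m,(512,384),interpolation=cv2.INTER_AREA)/255.
def colmask(c,col,near,r=45):
    h=cv2.cvtColor(c['frame'],cv2.COLOR_RGB2HSV); lo,hi={'blue':((105,130,25),(128,255,255)),'orange':((3,120,50),(18,255,255)),'green':((45,100,25),(85,255,255))}[col]
    m=cv2.inRange(h,lo,hi); m=cv2.morphologyEx(m,cv2.MORPH_OPEN,np.ones((3,3)))
    n,l,st,ce=cv2.connectedComponentsWithStats(m); ids=[i for i in range(1,n) if st[i,4]>80]
    i=min(ids,key=lambda i:np.hypot(*(ce[i][::-1]-near)))
    return (l==i).astype(float)
def fitcup(cs,col,p0,tilt,free=True):
    p0=np.array(p0,float); ms=[colmask(c,col,proj(c,p0[:3]+np.r_[40*np.cos(p0[3]),40*np.sin(p0[3]),10])) for c in cs]
    def cost(d):
        p=p0+np.array(d)*[1,1,1,.02]
        if not free:p[2]=p0[2]
        pts=cuppts(p,tilt)
        return sum(np.abs(sil(c,pts)-m).sum()/m.sum() for c,m in zip(cs,ms))
    b=None
    for k in range(2):
        r=minimize(cost,np.zeros(4) if b is None else b.x,method='Nelder-Mead',options=dict(initial_simplex=(0 if b is None else b.x)+np.vstack([np.zeros(4),np.eye(4)*6]),maxiter=150)); b=r
    return p0+b.x*[1,1,1,.02],b.fun,[m.sum() for m in ms]
E
python3 - <<'E'
from fit import *
np.set_printoptions(precision=1,suppress=True)
C={n:capture(n) for n in('side','top')}; s,t=C['side'],C['top']
r=np.radians
for col,p0,ti in(('blue',[613,-45,26,r(90)],13),('orange',[614,-161,26,r(90)],13),('green',[450,-77,17,r(129)],12)):
  for cs in([s,t],[t],[s]):
    p,f,n=fitcup(cs,col,p0,r(ti),len(cs)>1); print(col,p[:3],np.degrees(p[3]),f,n)
trace('cradle','top')
d=trace('cradle','top')[0]; m=d['mask'].astype(float)
def cost(v):
    a=r(90)+v[2]*.01;u=np.r_[np.cos(a),np.sin(a)];w=np.r_[-u[1],u[0]]
    q=[np.r_[np.r_[612,-27]+v[:2]+i*165*u+j*38*w,20] for i in(-1,1) for j in(-1,1)]
    return np.abs(sil(t,q)-m).sum()/m.sum()
b=minimize(cost,np.zeros(3),method='Nelder-Mead',options=dict(initial_simplex=np.vstack([np.zeros(3),np.eye(3)*6])))
print('cradle',612+b.x[0],-27+b.x[1],90+np.degrees(b.x[2]*.01),b.fun,m.sum())
for col,box in(('w',0),):
  h=cv2.cvtColor(t['frame'],cv2.COLOR_RGB2HSV); k=((h[:,:,1]<50)&(h[:,:,2]>110)).astype(np.uint8); k[:165]=0;k[210:]=0;k[:,:205]=0;k[:,340:]=0
  p=np.argwhere(k);rc=cv2.minAreaRect(p.astype(np.float32));print(len(p),[onz(t,x,20)[:2] for x in cv2.boxPoints(rc)])
print(colmask(t,'green',(250,278)).sum())
o=t['frame'].copy();
cv2.imwrite('pics/crop.png',cv2.resize(t['frame'][225:280,255:310,::-1],None,fx=8,fy=8))
E
```

```text
blue [614.4 -43.7  29.3] 89.24965003791047 0.4007624532702815 [np.float64(526.0), np.float64(448.0)]
blue [615.1 -45.5  30.4] 89.86209646122808 0.18013830532212885 [np.float64(448.0)]
blue [615.7 -37.3  22.3] 87.55772186741805 0.1901513457093864 [np.float64(526.0)]
orange [ 618.3 -162.4   26.5] 90.3837523268684 0.28569018753104913 [np.float64(644.0), np.float64(493.0)]
orange [ 617.9 -163.4   30.2] 89.9802542554709 0.10791870500735791 [np.float64(493.0)]
orange [ 620.4 -157.5   31.1] 90.03911752237181 0.1591888929484837 [np.float64(644.0)]
green [447.5 -71.8  20.7] 128.09946345951565 0.30982934766827086 [np.float64(565.0), np.float64(490.0)]
green [446.7 -71.9  19.9] 127.90575282086513 0.10258503401360544 [np.float64(490.0)]
green [446.  -67.5  21.2] 125.61804113905205 0.17538087801492278 [np.float64(565.0)]
cradle 614.8269975303272 -26.809650619446113 91.3757015929938 0.9379935623693557 1529.0
1754 [array([679.2, 169.5]), array([550. , 170.9]), array([ 540.5, -217.6]), array([ 669.4, -223.4])]
490.0
```

View pics/crop.png

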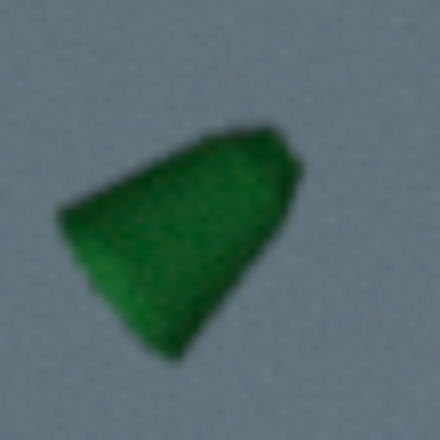

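The green candidates in the top view are (250,278) at world (447,-72) and (247,359) at about (388,-289). The first is farther left (+y), and the crop shows it whole with its foot to the upper right. The orange candidates are (184,305), the smaller one in the cradle, and the big one at (125,303), so I take the one in the cradle.

```bash
python3 - <<'E'
from h import *
o=get_obs(); print({k:np.round(o[k],3) for k in('time','tool_pos','tcp_rot','contact_force','grip_width')})
E
```

```text
{'time': np.float64(3.55), 'tool_pos': array([ 162.076, -499.362,  240.72 ]), 'tcp_rot': array([3.142, 0.   , 0.314]), 'contact_force': array([ 0.323, -0.214,  0.071]), 'grip_width': np.float64(91.864)}
```

Request:
play_rows --rows '[[[0.95,0.635,0],[0,0,0.57]],[[0.95,0.635,0],[0,0,0.57]],[[0.95,0.635,0],[0,0,0.57]],[[0.95,0.635,0],[0,0,0.57]],[[0.95,0.635,0],[0,0,0.57]],[[0.95,0.635,0],[0,0,0.57]],[[0.95,0.635,0],[0,0,0.57]],[[0.95,0.635,0],[0,0,0.57]],[[0.95,0.635,0],[0,0,0.57]],[[0.95,0.635,0],[0,0,0.57]],[[0.95,0.635,0],[0,0,0.57]],[[0.95,0.635,0],[0,0,0.57]]]' --hand -1

```text
time: 5.05
tool_pos: [505.0, -270.1, 240.7]
tcp_rot: [3.141, 0.0, 1.272]
contact_force: [-0.3, -0.8, 1.2]
grip_width: 0.4
finger_force: 0.0
```

Request:
play_rows --rows '[[[0.948,0.62,0],[0,0,0.578]],[[0.948,0.62,0],[0,0,0.578]],[[0.948,0.62,0],[0,0,0.578]],[[0.948,0.62,0],[0,0,0.578]],[[0,0,-0.95],[0,0,0]],[[0,0,-0.95],[0,0,0]],[[0,0,-0.95],[0,0,0]],[[0,0,-0.95],[0,0,0]],[[0,0,-0.95],[0,0,0]],[[0,0,-0.95],[0,0,0]],[[0,0,0],[0,0,0]],[[0,0,0],[0,0,0]]]'

```text
time: 6.55
tool_pos: [618.5, -196.7, 70.8]
tcp_rot: [3.14, 0.001, 1.592]
contact_force: [0.2, -0.5, 0.6]
grip_width: 0.4
finger_force: 0.0
```

Request:
play_rows --rows '[[[0,0,-0.58],[0,0,0]],[[0,0,-0.58],[0,0,0]],[[0,0.1,0],[0,0,0]],[[0,0.1,0],[0,0,0]],[[0,0.1,0],[0,0,0]],[[0,0.1,0],[0,0,0]],[[0,0.06,0],[0,0,0]],[[0,0.06,0],[0,0,0]],[[0,0.06,0],[0,0,0]],[[0,0.06,0],[0,0,0]],[[0,0.06,0],[0,0,0]],[[0,0.06,0],[0,0,0]]]'

```text
time: 8.05
tool_pos: [617.9, -173.6, 35.0]
tcp_rot: [3.141, 0.0, 1.592]
contact_force: [-0.1, -0.5, 0.3]
grip_width: 0.7
finger_force: 0.4
```

Request:
play_rows --rows '[[[-0.002,0.07,0],[0,0,0]],[[-0.002,0.07,0],[0,0,0]],[[-0.002,0.07,0],[0,0,0]],[[-0.002,0.07,0],[0,0,0]],[[-0.002,0.07,0],[0,0,0]],[[-0.002,0.07,0],[0,0,0]],[[-0.002,0.07,0],[0,0,0]],[[-0.002,0.07,0],[0,0,0]],[[-0.002,0.07,0],[0,0,0]],[[-0.002,0.07,0],[0,0,0]],[[-0.002,0.07,0],[0,0,0]],[[-0.002,0.07,0],[0,0,0]]]'

```text
time: 9.55
tool_pos: [617.1, -148.2, 34.9]
tcp_rot: [3.141, 0.0, 1.592]
contact_force: [-0.2, -1.0, 0.5]
grip_width: 0.5
finger_force: 0.4
```

```bash
cat > look.py <<'E'
from fit import *
import sys
np.set_printoptions(precision=1,suppress=True)
s,t=capture('side'),capture('top'); r=np.radians
def xo(y): return 614.8-.024*(y+27)
def look(args):
  for a in args:
    col,y=a.split(':'); y=float(y)
    p,f,n=fitcup([t],col,[xo(y),y,26,r(91.4)],r(13),False); print(col,p[:2],np.degrees(p[3]),round(f,2),n)
im=np.hstack([cv2.resize(s['frame'][140:300,215:315],None,fx=3.7,fy=3.7),cv2.resize(t['frame'][150:230,195:345],(400,592) if 0 else None,fx=2.8,fy=2.8)[:592]] ) if 0 else None
if len(sys.argv)>1: look(sys.argv[1:])
E
python3 look.py orange:-135 blue:-45
```

```text
orange [ 618.4 -133.9] 91.71104430819514 0.36 [np.float64(399.0)]
blue [615.1 -45.9] 89.78176026115436 0.18 [np.float64(447.0)]
```

Request:
play_rows --rows '[[[-0.002,0.07,0],[0,0,0]],[[-0.002,0.07,0],[0,0,0]],[[-0.002,0.07,0],[0,0,0]],[[-0.002,0.07,0],[0,0,0]],[[-0.002,0.07,0],[0,0,0]],[[-0.002,0.07,0],[0,0,0]],[[-0.002,0.07,0],[0,0,0]],[[-0.002,0.07,0],[0,0,0]],[[-0.002,0.07,0],[0,0,0]],[[-0.002,0.07,0],[0,0,0]],[[-0.002,0.07,0],[0,0,0]],[[-0.002,0.07,0],[0,0,0]]]'

```text
time: 11.15
tool_pos: [616.4, -123.1, 34.9]
tcp_rot: [3.141, 0.0, 1.592]
contact_force: [-0.5, -1.6, -0.4]
grip_width: 0.5
finger_force: 0.8
```

```bash
python3 look.py orange:-110 blue:-45; python3 - <<'E'
from h import *
s=capture('side');t=capture('top')
a=cv2.resize(s['frame'][150:290,200:330],None,fx=3,fy=3);b=cv2.resize(t['frame'][140:240,200:350],None,fx=2.6,fy=2.6)
o=np.zeros((420,790,3),np.uint8);o[:a.shape[0],:a.shape[1]]=a;o[:b.shape[0],395:395+b.shape[1]]=b
cv2.imwrite('pics/p1.png',o[:,:,::-1])
E
```

```text
orange [ 616.7 -108.6] 91.05922121235055 0.78 [np.float64(302.0)]
blue [613.5 -36.2] 88.63460747250681 0.2 [np.float64(438.0)]
```

View pics/p1.png

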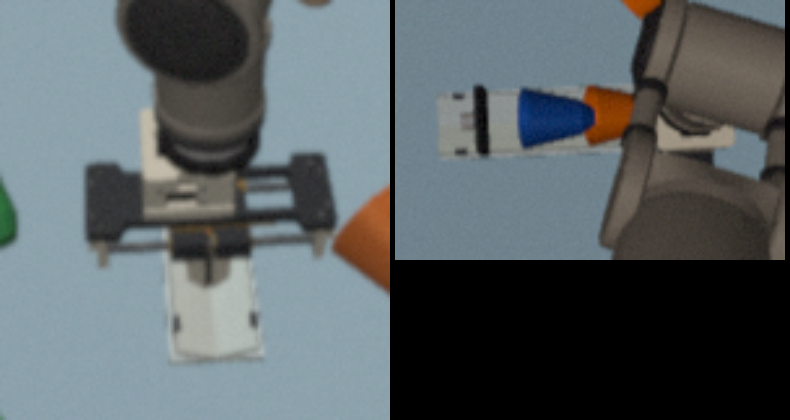

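Blue's foot sits just inside the orange mouth (panel about (590,110)) and blue has started sliding along with it at low force. The big orange cup is clear of the gripper body, so I continue.

Request:
play_rows --rows '[[[-0.002,0.07,0],[0,0,0]],[[-0.002,0.07,0],[0,0,0]],[[-0.002,0.07,0],[0,0,0]],[[-0.002,0.07,0],[0,0,0]],[[-0.002,0.07,0],[0,0,0]],[[-0.002,0.07,0],[0,0,0]],[[-0.002,0.07,0],[0,0,0]],[[-0.002,0.07,0],[0,0,0]]]'

```text
time: 12.35
tool_pos: [615.9, -106.2, 35.0]
tcp_rot: [3.141, 0.0, 1.592]
contact_force: [1.1, -1.7, -0.7]
grip_width: 0.7
finger_force: 0.8
```

```bash
python3 look.py blue:-25
```

```text
blue [613.8 -18.3] 89.90765900572757 0.19 [np.float64(442.0)]
```

Request:
play_rows --rows '[[[-0.002,0.06,0],[0,0,0]],[[-0.002,0.06,0],[0,0,0]],[[-0.002,0.06,0],[0,0,0]],[[-0.002,0.06,0],[0,0,0]],[[-0.002,0.06,0],[0,0,0]],[[-0.002,0.06,0],[0,0,0]],[[-0.002,0.06,0],[0,0,0]],[[-0.002,0.06,0],[0,0,0]]]'

```text
time: 13.45
tool_pos: [615.4, -91.9, 35.0]
tcp_rot: [3.141, 0.0, 1.592]
contact_force: [-0.2, -2.2, -0.3]
grip_width: 0.6
finger_force: 0.8
```

```bash
python3 look.py blue:-5; python3 - <<'E'
from h import *
s=capture('side');t=capture('top')
a=cv2.resize(s['frame'][150:290,200:330],None,fx=3,fy=3);b=cv2.resize(t['frame'][150:225,195:305],None,fx=3.6,fy=3.6)
o=np.zeros((420,790,3),np.uint8);o[:a.shape[0],:a.shape[1]]=a;o[:b.shape[0],394:394+b.shape[1]]=b
cv2.imwrite('pics/p2.png',o[:,:,::-1])
E
```

```text
blue [614.4  -4.8] 90.89238442264086 0.16 [np.float64(450.0)]
```

View pics/p2.png

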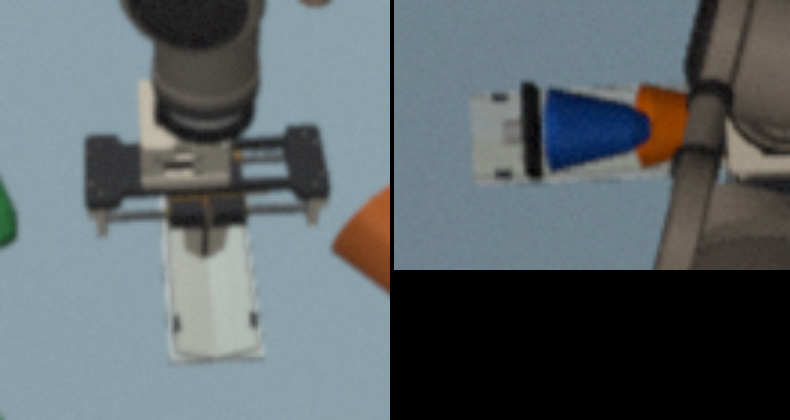

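Blue's mouth is nearly at the stop, with a gap of about 3 px in the panel at column 545. From here I go slowly.

Request:
play_rows --rows '[[[-0.001,0.04,0],[0,0,0]],[[-0.001,0.04,0],[0,0,0]],[[-0.001,0.04,0],[0,0,0]],[[-0.001,0.04,0],[0,0,0]],[[-0.001,0.04,0],[0,0,0]],[[-0.001,0.04,0],[0,0,0]],[[-0.001,0.04,0],[0,0,0]],[[-0.001,0.04,0],[0,0,0]]]'

```text
time: 14.65
tool_pos: [615.2, -82.3, 34.9]
tcp_rot: [3.141, 0.0, 1.592]
contact_force: [0.3, -1.8, 0.1]
grip_width: 0.7
finger_force: 1.1
```

Request:
play_rows --rows '[[[-0.001,0.04,0],[0,0,0]],[[-0.001,0.04,0],[0,0,0]],[[-0.001,0.04,0],[0,0,0]],[[-0.001,0.04,0],[0,0,0]],[[-0.001,0.04,0],[0,0,0]],[[-0.001,0.04,0],[0,0,0]],[[-0.001,0.04,0],[0,0,0]],[[-0.001,0.04,0],[0,0,0]]]'

```text
time: 15.65
tool_pos: [615.0, -72.7, 34.9]
tcp_rot: [3.142, 0.0, 1.592]
contact_force: [0.8, -2.4, -0.1]
grip_width: 0.6
finger_force: 1.0
```

```bash
python3 look.py blue:0
```

```text
blue [615.1   2.2] 91.00559077868417 0.27 [np.float64(413.0)]
```

Request:
play_rows --rows '[[[-0.001,0.06,0],[0,0,0]],[[-0.001,0.06,0],[0,0,0]],[[-0.001,0.06,0],[0,0,0]],[[-0.001,0.06,0],[0,0,0]],[[-0.001,0.06,0],[0,0,0]],[[-0.001,0.06,0],[0,0,0]],[[-0.001,0.06,0],[0,0,0]],[[-0.001,0.06,0],[0,0,0]]]'

```text
time: 16.75
tool_pos: [614.7, -58.3, 35.0]
tcp_rot: [3.141, 0.0, 1.592]
contact_force: [0.6, -2.5, 0.3]
grip_width: 0.4
finger_force: 1.2
```

Request:
play_rows --rows '[[[-0.001,0.06,0],[0,0,0]],[[-0.001,0.06,0],[0,0,0]],[[-0.001,0.06,0],[0,0,0]],[[-0.001,0.06,0],[0,0,0]],[[-0.001,0.06,0],[0,0,0]],[[-0.001,0.06,0],[0,0,0]],[[-0.001,0.06,0],[0,0,0]],[[-0.001,0.06,0],[0,0,0]]]'

```text
time: 17.75
tool_pos: [614.5, -43.9, 34.9]
tcp_rot: [3.142, 0.0, 1.592]
contact_force: [0.2, -3.6, 0.6]
grip_width: 0.6
finger_force: 1.6
```

```bash
python3 - <<'E'
from h import *
t=capture('top')
cv2.imwrite('pics/p3.png',cv2.resize(t['frame'][150:225,195:305,::-1],None,fx=5,fy=5))
E
```

```text
(no output)
```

View pics/p3.png

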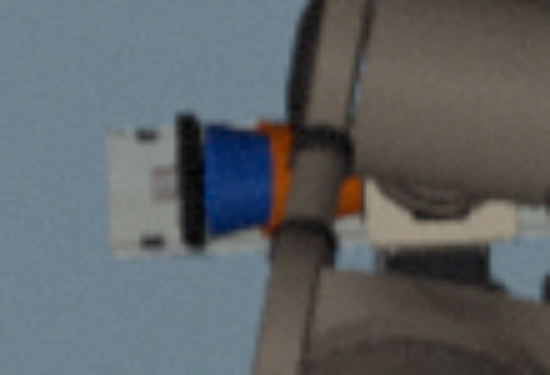

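Orange is sliding over blue, and blue is against the stop at panel column 205. About 14 mm remains.

Request:
play_rows --rows '[[[-0.001,0.035,0],[0,0,0]],[[-0.001,0.035,0],[0,0,0]],[[-0.001,0.035,0],[0,0,0]],[[-0.001,0.035,0],[0,0,0]],[[-0.001,0.035,0],[0,0,0]],[[-0.001,0.035,0],[0,0,0]],[[-0.001,0.035,0],[0,0,0]],[[-0.001,0.035,0],[0,0,0]]]'

```text
time: 18.8
tool_pos: [614.3, -35.6, 35.0]
tcp_rot: [3.141, 0.0, 1.592]
contact_force: [0.7, -5.2, 0.4]
grip_width: 0.4
finger_force: 2.7
```

Request:
play_rows --rows '[[[0,0.03,0],[0,0,0]],[[0,0.03,0],[0,0,0]],[[0,0.03,0],[0,0,0]],[[0,0.03,0],[0,0,0]]]'

```text
time: 19.3
tool_pos: [615.0, -34.5, 35.5]
tcp_rot: [3.14, 0.004, 1.592]
contact_force: [1.2, -16.2, 2.0]
grip_width: 0.3
finger_force: 7.8
```

Request:
play_rows --rows '[[[0,-0.2,0],[0,0,0]],[[0,-0.5,0],[0,0,0]],[[0,0,0.9],[0,0,0]],[[0,0,1],[0,0,0]],[[0,0,1],[0,0,0]],[[-0.92,0.08,0],[0,0,0.657]],[[-0.92,0.08,0],[0,0,0.657]],[[-0.92,0.08,0],[0,0,0.657]],[[-0.92,0.08,0],[0,0,0.657]],[[-0.92,0.08,0],[0,0,0.657]],[[-0.92,0.08,0],[0,0,0.657]],[[-0.92,0.08,0],[0,0,0.657]]]'

```text
time: 20.8
tool_pos: [419.9, -36.0, 121.9]
tcp_rot: [3.141, -0.001, 2.237]
contact_force: [-0.4, -0.9, 0.3]
grip_width: 0.2
finger_force: 0.0
```

```bash
python3 look.py orange:-22; python3 - <<'E'
from fit import *
t=capture('top');s=capture('side')
for c,n in((t,'top'),(s,'side')):
  m=[colmask(c,k,proj(c,q)) for k,q in(('blue',[614,70,40]),('orange',[615,20,40]))]
  for x in m: p=np.argwhere(x); print(n,len(p),p.min(0),p.max(0))
a=cv2.resize(s['frame'][160:270,210:310],None,fx=3.8,fy=3.8);b=cv2.resize(t['frame'][150:225,195:295],None,fx=4,fy=4)
o=np.zeros((420,790,3),np.uint8);o[:a.shape[0],:a.shape[1]]=a;o[:b.shape[0],385:385+b.shape[1]]=b
cv2.imwrite('pics/p4.png',o[:,:,::-1])
E
```

```text
orange [615.8 -26.2] 91.01277478599181 0.33 [np.float64(397.0)]
top 197 [176 236] [196 245]
top 396 [175 246] [195 271]
side 130 [172 253] [180 275]
side 528 [180 253] [211 275]
```

View pics/p4.png

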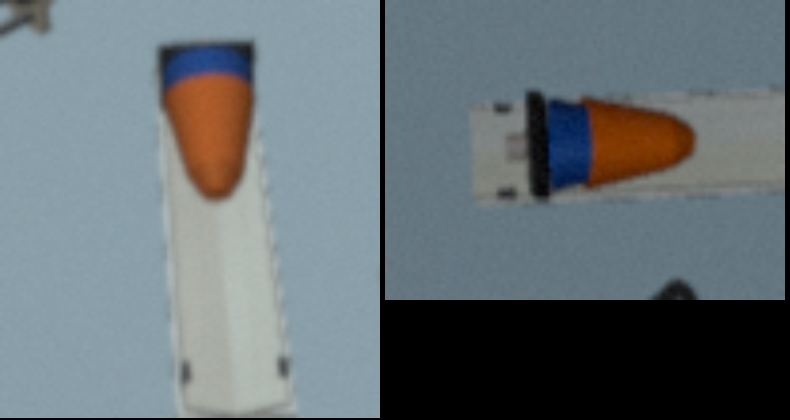

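The panels show orange over blue at the stop, coaxial, with a blue band about 10 px wide at top columns 236-245. I'll check the seat depth with a two-cup fit using images already allowed for.

```bash
cat > nest.py <<'E'
from fit import *
r=np.radians
def nest(c,cols,ys,n=1):
    # cols inner..outer ; last = outer
    ms=[colmask(c,k,proj(c,q)) for k,q in zip(cols,ys)]
    # model: outer foot (x,y,26), inner offset d along axis
    def model(v):
        y=v[1]; p=np.r_[614.8-.024*(y+27)+v[0],y,26,r(91.4)]; ti=r(13)
        Z=rot(p[3],ti)[2]; so=sil(c,cuppts(p,ti)); q=p.copy(); q[:3]+=Z*v[2]
        si=sil(c,cuppts(q,ti)); return si*(1-so),so
    def cost(v):
        a,b=model(v); return (np.abs(a-ms[0]).sum()+np.abs(b-ms[1]).sum())/(ms[0].sum()+ms[1].sum())
    best=min((minimize(cost,x0,method='Nelder-Mead',options=dict(initial_simplex=np.array(x0)+np.vstack([np.zeros(3),np.eye(3)*6]),maxiter=200)) for x0 in([0,ys[2],17.],[0,ys[2],27.])),key=lambda b:b.fun)
    return best.x,best.fun
E
python3 - <<'E'
from nest import *
for n in('top','side'):
  c=capture(n); print(n,nest(c,('blue','orange'),([614,70,40],[615,20,40],-24)))
t=capture('top')
for col in('green',):
  print([np.round(fitcup([t],col,[447,-72,17,r(128)],r(12),False)[0],2)])
E
```

```text
top (array([  1.71658855, -32.0635585 ,  29.48933272]), np.float64(0.2990972033047462))
side (array([  3.29243407, -14.32709741,  19.36380346]), np.float64(0.15735579697081603))
[array([449.42, -70.62,  15.89,   2.28])]
```

The centreline edges and the side fit (19.4 mm offset) both say orange is home. Now the green cup.

Request:
play_rows --rows '[[[0.05,-0.08,-0.3],[0,0,0]],[[0,0,-0.3],[0,0,0]],[[0,0,0],[0,0,0]],[[0,0,0],[0,0,0]]]' --hand 1

```text
time: 21.65
tool_pos: [422.5, -38.5, 103.8]
tcp_rot: [-3.141, -0.0, 2.234]
contact_force: [-0.5, -0.4, 0.5]
grip_width: 36.0
finger_force: 0.0
```

Request:
play_rows --rows '[[[0,0,0],[0,0,0]],[[0,0,0],[0,0,0]],[[0,0,0],[0,0,0]],[[0,0,0],[0,0,0]],[[0,0,0],[0,0,0]],[[0,0,0],[0,0,0]],[[0,0,-0.6],[0,0,0]],[[0,0,-0.6],[0,0,0]],[[0,0,-0.6],[0,0,0]],[[0,0,-0.6],[0,0,0]],[[0,0,0],[0,0,0]]]'

```text
time: 23.02
tool_pos: [421.7, -38.4, 31.1]
tcp_rot: [-3.14, -0.002, 2.234]
contact_force: [0.8, -0.0, 0.6]
grip_width: 92.0
finger_force: 0.0
```

Request:
play_rows --rows '[[[0,0,0],[0,0,0]],[[0,0,0],[0,0,0]],[[0,0,0],[0,0,0]],[[0,0,0],[0,0,0]],[[0,0,0],[0,0,0]],[[0,0,0],[0,0,0]],[[0,0,0],[0,0,0]]]' --hand -1

```text
time: 23.9
tool_pos: [422.6, -38.6, 32.1]
tcp_rot: [3.141, 0.0, 2.234]
contact_force: [-0.6, 0.2, 3.6]
grip_width: 54.0
finger_force: 29.3
```

Request:
play_rows --rows '[[[0,0,0.3],[0,0,0]],[[0,0,0.9],[0,0,0]],[[0,0,0.9],[0,0,0]],[[0,0,0.9],[0,0,0]],[[0.808,-0.235,0],[0,0,-0.573]],[[0.808,-0.235,0],[0,0,-0.573]],[[0.808,-0.235,0],[0,0,-0.573]],[[0.808,-0.235,0],[0,0,-0.573]],[[0.808,-0.235,0],[0,0,-0.573]],[[0.808,-0.235,0],[0,0,-0.573]],[[0.808,-0.235,0],[0,0,-0.573]],[[0.808,-0.235,0],[0,0,-0.573]]]'

```text
time: 25.4
tool_pos: [617.0, -95.1, 122.0]
tcp_rot: [-3.141, -0.0, 1.591]
contact_force: [-0.6, -0.0, -0.7]
grip_width: 54.3
finger_force: 29.3
```

```bash
python3 - <<'E'
from h import *
o=get_obs();print(o['tool_pos'],o['tcp_rot'],o['grip_width'],o['contact_force'])
s=capture('side');t=capture('top')
a=cv2.resize(s['frame'][130:270,200:330],None,fx=3,fy=3);b=cv2.resize(t['frame'][140:240,200:350],None,fx=2.6,fy=2.6)
im=np.zeros((420,790,3),np.uint8);im[:a.shape[0],:a.shape[1]]=a;im[:b.shape[0],395:395+b.shape[1]]=b
cv2.imwrite('pics/p5.png',im[:,:,::-1])
E
```

```text
[616.9699078  -95.06875057 122.00978044] [-3.14110061e+00 -2.36779295e-04  1.59112247e+00] 54.30379852498894 [-0.64158211 -0.03963703 -0.73912674]
```

View pics/p5.png

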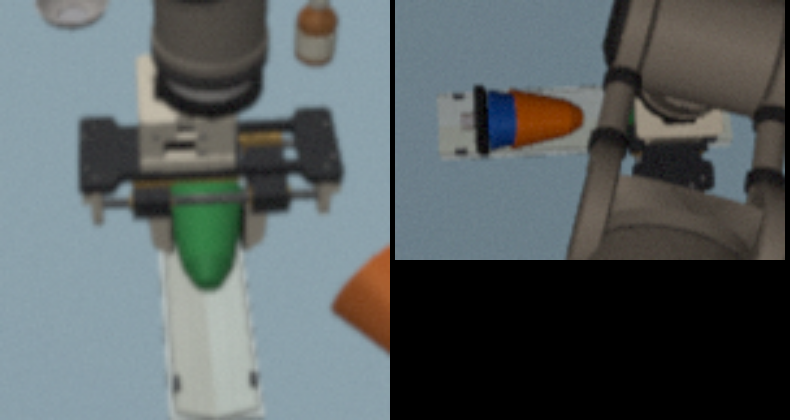

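The green cup is held straight, foot towards the near end (panel (208,285)), over the trough and behind the stack. I lower it now.

Request:
play_rows --rows '[[[0,0,-0.6],[0,0,0]],[[0,0,-0.6],[0,0,0]],[[0,0,-0.6],[0,0,0]],[[0,0,-0.6],[0,0,0]],[[0,0,-0.1],[0,0,0]],[[0,0,-0.06],[0,0,0]],[[0,0,-0.04],[0,0,0]],[[0,0,0],[0,0,0]]]'

```text
time: 26.5
tool_pos: [616.7, -95.1, 44.4]
tcp_rot: [3.141, 0.0, 1.594]
contact_force: [-0.6, -0.5, -1.0]
grip_width: 54.0
finger_force: 29.3
```

Request:
play_rows --rows '[[[0,0,-0.03],[0,0,0]],[[0,0,-0.03],[0,0,0]],[[0,0,-0.03],[0,0,0]],[[0,0,0],[0,0,0]]]'

```text
time: 27.0
tool_pos: [617.0, -95.1, 42.7]
tcp_rot: [3.14, 0.001, 1.594]
contact_force: [-2.1, 0.2, 7.3]
grip_width: 53.9
finger_force: 29.3
```

Request:
play_rows --rows '[[[0,0,0],[0,0,0]],[[0,0,0],[0,0,0]],[[0,0,0],[0,0,0]],[[0,0,0.6],[0,0,0]],[[0,0,0.9],[0,0,0]],[[0,0,0.7],[0,0,0]],[[0,-0.8,0],[0,0,0]],[[0.02,-0.8,0],[0,0,0]],[[0.02,-0.8,0],[0,0,0]]]' --hand 0.6

```text
time: 28.12
tool_pos: [617.1, -169.2, 106.4]
tcp_rot: [-3.14, -0.0, 1.593]
contact_force: [0.3, 0.2, -0.0]
grip_width: 74.0
finger_force: 0.0
```

Request:
play_rows --rows '[[[0,0,0],[0,0,0]],[[0,0,0],[0,0,0]],[[0,0,0],[0,0,0]],[[0,0,0],[0,0,0]],[[0,0,0],[0,0,0]],[[0,0,0],[0,0,0]],[[0,0,0],[0,0,0]],[[0,0,0],[0,0,0]]]' --hand -1

```text
time: 29.12
tool_pos: [617.6, -167.0, 107.3]
tcp_rot: [3.142, 0.0, 1.594]
contact_force: [0.9, -0.2, 0.6]
grip_width: 1.4
finger_force: 0.0
```

```bash
python3 look.py green:-132 orange:-25
```

```text
green [ 618.4 -137.5] 90.38494605546353 0.14 [np.float64(474.0)]
orange [614.1 -29. ] 89.845187790369 0.35 [np.float64(391.0)]
```

Request:
play_rows --rows '[[[0,0,-0.8],[0,0,0]],[[0,0,-0.8],[0,0,0]],[[0,0,-0.8],[0,0,0]],[[0,0.1,0],[0,0,0]],[[0,0.1,0],[0,0,0]],[[0,0.1,0],[0,0,0]],[[0,0.06,0],[0,0,0]],[[0,0.06,0],[0,0,0]],[[0,0.06,0],[0,0,0]],[[0,0.06,0],[0,0,0]],[[0,0.06,0],[0,0,0]],[[0,0.06,0],[0,0,0]]]'

```text
time: 30.72
tool_pos: [617.9, -147.3, 35.5]
tcp_rot: [3.141, 0.0, 1.594]
contact_force: [1.2, -1.1, 0.2]
grip_width: 0.1
finger_force: 0.7
```

Request:
play_rows --rows '[[[-0.002,0.06,0],[0,0,0]],[[-0.002,0.07,0],[0,0,0]],[[-0.002,0.07,0],[0,0,0]],[[-0.002,0.07,0],[0,0,0]],[[-0.002,0.07,0],[0,0,0]],[[-0.002,0.07,0],[0,0,0]],[[-0.002,0.07,0],[0,0,0]],[[-0.002,0.07,0],[0,0,0]],[[-0.002,0.07,0],[0,0,0]],[[-0.002,0.07,0],[0,0,0]],[[-0.002,0.07,0],[0,0,0]],[[-0.002,0.07,0],[0,0,0]]]'

```text
time: 32.22
tool_pos: [616.9, -122.1, 35.2]
tcp_rot: [3.142, 0.0, 1.594]
contact_force: [-0.2, -2.6, 0.4]
grip_width: 0.5
finger_force: 0.6
```

Request:
play_rows --rows '[[[-0.001,0.045,0],[0,0,0]],[[-0.001,0.045,0],[0,0,0]],[[-0.001,0.045,0],[0,0,0]],[[-0.001,0.045,0],[0,0,0]],[[-0.001,0.045,0],[0,0,0]],[[-0.001,0.045,0],[0,0,0]],[[-0.001,0.045,0],[0,0,0]],[[-0.001,0.045,0],[0,0,0]],[[-0.001,0.045,0],[0,0,0]],[[-0.001,0.045,0],[0,0,0]]]'

```text
time: 33.48
tool_pos: [616.7, -108.9, 35.3]
tcp_rot: [3.141, 0.0, 1.594]
contact_force: [0.8, -3.2, 1.0]
grip_width: 0.5
finger_force: 1.3
```

Request:
play_rows --rows '[[[-0.001,0.045,0],[0,0,0]],[[-0.001,0.045,0],[0,0,0]],[[-0.001,0.045,0],[0,0,0]],[[-0.001,0.045,0],[0,0,0]],[[-0.001,0.045,0],[0,0,0]],[[-0.001,0.045,0],[0,0,0]],[[-0.001,0.045,0],[0,0,0]],[[-0.001,0.045,0],[0,0,0]],[[-0.001,0.045,0],[0,0,0]],[[-0.001,0.045,0],[0,0,0]]]'

```text
time: 34.72
tool_pos: [616.4, -95.2, 35.3]
tcp_rot: [3.141, -0.0, 1.594]
contact_force: [0.5, -3.1, 1.7]
grip_width: 0.5
finger_force: 1.6
```

Request:
play_rows --rows '[[[-0.001,0.055,0],[0,0,0]],[[-0.001,0.055,0],[0,0,0]],[[-0.001,0.055,0],[0,0,0]],[[-0.001,0.055,0],[0,0,0]],[[-0.001,0.055,0],[0,0,0]],[[-0.001,0.055,0],[0,0,0]],[[-0.001,0.055,0],[0,0,0]],[[-0.001,0.055,0],[0,0,0]],[[-0.001,0.055,0],[0,0,0]],[[-0.001,0.055,0],[0,0,0]]]'

```text
time: 35.98
tool_pos: [616.0, -78.7, 35.3]
tcp_rot: [3.141, 0.0, 1.594]
contact_force: [0.6, -3.7, 1.4]
grip_width: 0.3
finger_force: 2.0
```

Request:
play_rows --rows '[[[-0.001,0.045,0],[0,0,0]],[[-0.001,0.045,0],[0,0,0]],[[-0.001,0.045,0],[0,0,0]],[[-0.001,0.045,0],[0,0,0]],[[-0.001,0.045,0],[0,0,0]],[[-0.001,0.045,0],[0,0,0]],[[-0.001,0.045,0],[0,0,0]],[[-0.001,0.045,0],[0,0,0]]]'

```text
time: 36.98
tool_pos: [615.8, -67.9, 35.3]
tcp_rot: [3.142, 0.0, 1.594]
contact_force: [1.1, -4.1, 2.1]
grip_width: 0.4
finger_force: 2.3
```

Request:
play_rows --rows '[[[-0.001,0.035,0],[0,0,0]],[[-0.001,0.035,0],[0,0,0]],[[-0.001,0.035,0],[0,0,0]],[[-0.001,0.035,0],[0,0,0]],[[-0.001,0.035,0],[0,0,0]],[[-0.001,0.035,0],[0,0,0]],[[-0.001,0.035,0],[0,0,0]],[[-0.001,0.035,0],[0,0,0]],[[-0.001,0.035,0],[0,0,0]],[[-0.001,0.035,0],[0,0,0]]]'

```text
time: 38.22
tool_pos: [615.5, -57.6, 35.3]
tcp_rot: [3.141, 0.0, 1.594]
contact_force: [0.8, -5.5, 2.3]
grip_width: 0.6
finger_force: 2.7
```

Request:
play_rows --rows '[[[0,0.02,0],[0,0,0]],[[0,0.02,0],[0,0,0]],[[0,0.02,0],[0,0,0]],[[0,0.02,0],[0,0,0]]]'

```text
time: 38.72
tool_pos: [615.5, -55.2, 35.3]
tcp_rot: [3.141, 0.0, 1.594]
contact_force: [0.7, -5.4, 2.1]
grip_width: 0.1
finger_force: 2.8
```

Request:
play_rows --rows '[[[0,0.02,0],[0,0,0]],[[0,0.02,0],[0,0,0]],[[0,0.02,0],[0,0,0]],[[0,0,0],[0,0,0]]]'

```text
time: 39.22
tool_pos: [615.5, -53.4, 35.3]
tcp_rot: [3.141, 0.0, 1.594]
contact_force: [0.8, -5.4, 1.3]
grip_width: 0.5
finger_force: 2.8
```

Request:
play_rows --rows '[[[0,0.02,0],[0,0,0]],[[0,0.02,0],[0,0,0]],[[0,0,0],[0,0,0]]]'

```text
time: 39.6
tool_pos: [615.6, -52.8, 35.3]
tcp_rot: [3.141, 0.001, 1.594]
contact_force: [0.0, -7.1, 1.6]
grip_width: 0.8
finger_force: 3.8
```

Request:
play_rows --rows '[[[0,0.02,0],[0,0,0]],[[0,0.02,0],[0,0,0]],[[0,0,0],[0,0,0]]]'

```text
time: 39.98
tool_pos: [615.7, -52.3, 35.4]
tcp_rot: [3.141, 0.002, 1.594]
contact_force: [0.3, -10.2, 1.5]
grip_width: 0.3
finger_force: 5.2
```

Request:
play_rows --rows '[[[0,0.02,0],[0,0,0]],[[0,0.02,0],[0,0,0]],[[0,0,0],[0,0,0]]]'

```text
time: 40.35
tool_pos: [615.9, -51.9, 35.6]
tcp_rot: [3.141, 0.003, 1.594]
contact_force: [-0.5, -13.7, 2.7]
grip_width: 0.3
finger_force: 6.7
```

Request:
play_rows --rows '[[[0,-0.15,0],[0,0,0]],[[0,-0.6,0],[0,0,0]],[[0,0,0.8],[0,0,0]],[[0,0,1],[0,0,0]],[[0,0,1],[0,0,0]],[[-0.9,-0.5,0.5],[0,0,0]],[[-0.9,-0.5,0.5],[0,0,0]],[[-0.9,-0.5,0.5],[0,0,0]],[[-0.9,-0.5,0],[0,0,0]],[[-0.9,-0.5,0],[0,0,0]],[[-0.9,-0.5,0],[0,0,0]],[[-0.9,-0.5,0],[0,0,0]]]'

```text
time: 41.85
tool_pos: [425.3, -177.5, 164.0]
tcp_rot: [-3.141, -0.001, 1.594]
contact_force: [0.2, 0.1, 0.1]
grip_width: 0.6
finger_force: 0.0
```

```bash
python3 look.py green:-43; python3 - <<'E'
from fit import *
s=capture('side');t=capture('top')
for c,n in((t,'top'),(s,'side')):
  for k,q in(('blue',[614,70,40]),('orange',[615,50,60]),('green',[615,0,40])):
    p=np.argwhere(colmask(c,k,proj(c,q))); print(n,k,len(p),p.min(0),p.max(0))
a=cv2.resize(s['frame'][130:270,200:330],None,fx=3,fy=3);b=cv2.resize(t['frame'][150:225,195:295],None,fx=3.9,fy=3.9)
im=np.zeros((420,790,3),np.uint8);im[:a.shape[0],:a.shape[1]]=a;im[:b.shape[0],395:395+b.shape[1]]=b[:,:395]
cv2.imwrite('pics/p6.png',im[:,:,::-1])
E
```

```text
green [615.4 -43. ] 91.01916275898883 0.4 [np.float64(378.0)]
top blue 168 [175 235] [195 243]
top orange 157 [175 244] [195 252]
top green 378 [175 252] [194 277]
side blue 661 [283 332] [310 360]
side orange 127 [178 253] [186 275]
side green 511 [185 255] [215 276]
```

View pics/p6.png

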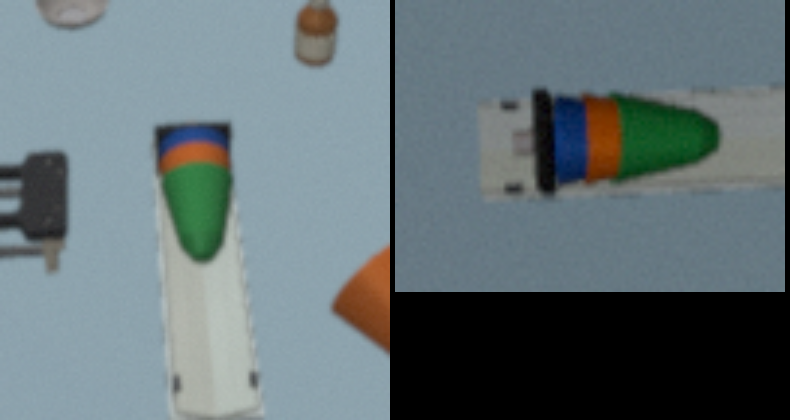

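Green is over orange over blue against the stop. The band widths suggest a check of seat depth with sub-pixel edges.

```bash
cat > prof.py <<'E'
from fit import *
from scipy.ndimage import map_coordinates
np.set_printoptions(precision=2,suppress=True)
r=np.radians
def xo(y): return 614.8-.024*(y+27)
def run():
  for n in('top','side'):
    F=np.mean([capture(n)['frame'].astype(float) for _ in range(4)],0); c=capture(n)
    if n=='top': a,b=proj(c,[xo(-60),-60,40]),proj(c,[xo(110),110,70])
    else: a,b=proj(c,[xo(-70),-70,30]),proj(c,[xo(90),90,75])
    L=np.hypot(*(b-a)); k=np.arange(0,L,.25); u=(b-a)/L; w=np.array([-u[1],u[0]])
    P=np.mean([[map_coordinates(F[:,:,ch],(a[:,None]+u[:,None]*k+w[:,None]*j),order=1) for ch in range(3)] for j in(-1,0,1)],0)
    R,G,B=P; ro=R-(G+B)/2; gr=G-(R+B)/2; bl=B-(R+G)/2
    def edge(s,d):  # half-max crossings
        h=s>(np.percentile(s,97)+np.median(s))/2 if 0 else s>s.max()*.5
        i=np.where(h)[0]; return k[i[0]],k[i[-1]]
    E=dict(g=edge(gr,0),o=edge(ro,0),b=edge(bl-bl[:8].mean(),0)); print(n,'px/len',E,'L',L)
    def s_of(p): return (proj(c,p)-a)@u
    ti=r(13);
    for gf in(-40,):
      out={}
      for name,off in(('green',0),('orange',19),('blue',38)):
        Z=rot(r(91.4),ti)[2];X,Y,_=rot(r(91.4),ti); f=np.array([xo(gf),gf,26])+Z*off
        out[name]=[s_of(f+Y*10.5),s_of(f+Z*16+Y*20.4),s_of(f+Z*80+Y*34),s_of(f+Z*80-Y*34),s_of(f+Z*80-Y*31.5)]
        print(name,'foot-top,bevel-top,rim-top,rim-bottom,inner',np.array(out[name]))
    print('px per mm',s_of([xo(1),1,77])-s_of([xo(0),0,77]))
E
python3 -c "
from prof import *
run()"
```

```text
top px/len {'g': (np.float64(7.25), np.float64(31.5)), 'o': (np.float64(32.25), np.float64(40.0)), 'b': (np.float64(41.25), np.float64(48.75))} L 60.387142377783114
green foot-top,bevel-top,rim-top,rim-bottom,inner [ 6.24 10.68 31.73 36.6  36.43]
orange foot-top,bevel-top,rim-top,rim-bottom,inner [12.62 17.17 38.49 42.96 42.8 ]
blue foot-top,bevel-top,rim-top,rim-bottom,inner [19.06 23.71 45.31 49.36 49.22]
px per mm 0.36247024022513585
side px/len {'g': (np.float64(9.25), np.float64(40.5)), 'o': (np.float64(41.5), np.float64(47.0)), 'b': (np.float64(48.5), np.float64(52.75))} L 54.86759474074439
green foot-top,bevel-top,rim-top,rim-bottom,inner [ 9.72 16.92 40.36 27.47 27.92]
orange foot-top,bevel-top,rim-top,rim-bottom,inner [16.1  23.22 46.3  33.22 33.68]
blue foot-top,bevel-top,rim-top,rim-bottom,inner [22.35 29.4  52.12 38.87 39.33]
px per mm 0.27379515858020653
```

```bash
cat > joint.py <<'E'
from fit import *
from scipy.optimize import minimize
np.set_printoptions(precision=2,suppress=True)
r=np.radians
def grab(n):
    fs=[capture(n) for _ in range(4)]; c=fs[-1]; return c,np.mean([f['frame'].astype(float) for f in fs],0)
def classes(c,F,box):
    a,b,e,f=box; I=F[a:b,e:f]; R,G,B=I[...,0],I[...,1],I[...,2]
    S=[G-(R+B)/2,R-(G+B)/2,B-(R+G)/2]; bg=np.median(S[2]); S[2]=S[2]-bg; S[0]=S[0]-np.median(S[0]);S[1]=S[1]-np.median(S[1])
    N=np.stack([s/np.percentile(s,99) for s in S]); k=N.argmax(0); return [((k==i)&(N.max(0)>.45)).astype(float) for i in range(3)]
def shifted(c,dx,dy):
    c=dict(c);c['cx']=c['cx']+dx;c['cy']=c['cy']+dy;return c
def run():
    D=[]
    for n in('top','side'):
        c,F=grab(n); q=np.array([proj(c,[615+i,y,z]) for i in(-40,40) for y in(-60,90) for z in(10,85)]); a,e=q.min(0).astype(int)-4;b,f=q.max(0).astype(int)+4
        D.append((c,(a,b,e,f),classes(c,F,(a,b,e,f))))
    print([m.sum() for d in D for m in d[2]])
    def model(v):
        gf,d1,d2,t1,t2=v[:5]; y=-40+gf; f=np.array([614.8-.024*(y+27),y,26.]); ya=r(91.4)
        cups=[]; ti=13.
        for d,t in((0,0),(d1,t1),(d2,t2)):
            Z=rot(ya,r(ti))[2]; f=f+Z*d; ti+=t; cups.append((f,ti))
        out=[]
        for i,(c,(a,b,e,g),m) in enumerate(D):
            cc=shifted(c,v[5+2*i],v[6+2*i]); s=[sil(cc,cuppts(np.r_[p,ya],r(tt)))[a:b,e:g] for p,tt in cups]
            out.append([s[0],s[1]*(1-s[0]),s[2]*(1-s[1])*(1-s[0])])
        return out
    def cost(v):
        o=model(v); return sum(np.abs(x-y).sum() for d,q in zip(D,o) for x,y in zip(d[2],q))/1500+.002*np.sum((np.array(v[5:])/1.)**2)+.0005*(v[3]**2+v[4]**2)
    best=None
    for d in(19.,24.):
        x=np.r_[0,d,d,-1.5,-1.5,0,0,0,0]; 
        for sc in(2.,1.,.5): x=minimize(cost,x,method='Nelder-Mead',options=dict(initial_simplex=x+np.vstack([np.zeros(9),np.eye(9)*sc]),maxiter=450)); fun=x.fun; x=x.x
        print(fun,x)
    for d1,d2 in((19,19),(24,19),(19,24),(23,21)):
        z=x.copy(); 
        fn=lambda w:cost(np.r_[w[0],d1,d2,w[1:]]); w=np.r_[x[0],x[3:]]
        w=minimize(fn,w,method='Nelder-Mead',options=dict(initial_simplex=w+np.vstack([np.zeros(7),np.eye(7)*1.5]),maxiter=400)); print(d1,d2,w.fun,w.x)
E
time python3 -c "
from joint import *
run()"
```

```text
[np.float64(365.0), np.float64(171.0), np.float64(159.0), np.float64(514.0), np.float64(145.0), np.float64(96.0)]
0.31852276861470374 [-1.56 21.03 21.13 -1.61 -1.02  1.75 -0.03  0.88 -1.08]
0.32066702112348044 [ 0.37 22.2  23.16 -1.61 -1.45  2.92  0.14  0.96 -0.45]
19 19 0.33261235706342057 [ 1.14 -0.98 -0.12  2.17 -0.2   0.97 -0.9 ]
24 19 0.32564748046999203 [-0.82 -2.54  0.11  2.78  0.39  1.08 -0.6 ]
19 24 0.3286922509147816 [ 1.09 -0.68 -1.45  2.43 -0.15  0.98 -0.48]
23 21 0.3228112270545859 [ 0.36 -1.62 -0.7   2.91  0.14  0.96 -0.45]
real	4m17.901s
user	4m20.959s
sys	0m55.811s
```

Request:
play_rows --rows '[[[0.908,0.464,0],[0,0,0]],[[0.908,0.464,0],[0,0,0]],[[0.908,0.464,0],[0,0,0]],[[0.908,0.464,0],[0,0,0]],[[0.908,0.464,0],[0,0,0]],[[0.908,0.464,0],[0,0,0]],[[0.908,0.464,0],[0,0,0]],[[0,0,-0.9],[0,0,0]],[[0,0,-0.9],[0,0,0]],[[0,0,-0.9],[0,0,0]],[[0,0,-0.9],[0,0,0]],[[0,0,-0.75],[0,0,0]]]'

```text
time: 44.45
tool_pos: [616.9, -79.7, 32.5]
tcp_rot: [-3.141, -0.0, 1.594]
contact_force: [-0.4, 0.6, 1.0]
grip_width: 0.3
finger_force: 0.0
```

Request:
play_rows --rows '[[[0,0.16,0],[0,0,0]],[[0,0.16,0],[0,0,0]],[[0,0.16,0],[0,0,0]],[[0,0.16,0],[0,0,0]],[[0,0.08,0],[0,0,0]],[[0,0,0],[0,0,0]]]'

```text
time: 45.2
tool_pos: [617.2, -57.9, 33.9]
tcp_rot: [3.141, 0.0, 1.594]
contact_force: [-0.1, -0.2, -0.2]
grip_width: 0.5
finger_force: 0.0
```

Request:
play_rows --rows '[[[-0.02,0.03,0],[0,0,0]],[[-0.02,0.03,0],[0,0,0]],[[0,0.03,0],[0,0,0]],[[0,0.03,0],[0,0,0]],[[0,0.03,0],[0,0,0]],[[0,0,0],[0,0,0]]]'

```text
time: 45.95
tool_pos: [616.0, -53.5, 33.7]
tcp_rot: [3.142, -0.0, 1.594]
contact_force: [0.4, -1.0, -0.0]
grip_width: 0.4
finger_force: 0.0
```

Request:
play_rows --rows '[[[0,0.02,0],[0,0,0]],[[0,0.02,0],[0,0,0]],[[0,0,0],[0,0,0]]]'

```text
time: 46.32
tool_pos: [616.0, -52.7, 33.8]
tcp_rot: [3.141, 0.0, 1.594]
contact_force: [-0.5, -1.3, 0.7]
grip_width: 0.4
finger_force: 0.9
```

Request:
play_rows --rows '[[[0,0.02,0],[0,0,0]],[[0,0.02,0],[0,0,0]],[[0,0,0],[0,0,0]]]'

```text
time: 46.7
tool_pos: [616.3, -52.3, 34.0]
tcp_rot: [3.141, 0.001, 1.594]
contact_force: [-0.4, -7.1, 0.8]
grip_width: 0.3
finger_force: 3.0
```

Request:
play_rows --rows '[[[0,0.03,0],[0,0,0]],[[0,0.03,0],[0,0,0]],[[0,0,0],[0,0,0]]]'

```text
time: 47.08
tool_pos: [616.7, -51.7, 34.4]
tcp_rot: [3.14, 0.003, 1.594]
contact_force: [-0.2, -10.4, 1.5]
grip_width: 0.2
finger_force: 5.1
```

Request:
play_rows --rows '[[[0,0.03,0],[0,0,0]],[[0,0.03,0],[0,0,0]],[[0,0,0],[0,0,0]],[[0,0,0],[0,0,0]]]'

```text
time: 47.58
tool_pos: [617.1, -51.1, 34.7]
tcp_rot: [3.139, 0.005, 1.593]
contact_force: [-0.1, -14.4, 1.9]
grip_width: 0.4
finger_force: 7.4
```

Request:
play_rows --rows '[[[0,0.02,0],[0,0,0]],[[0,0.02,0],[0,0,0]],[[0,0,0],[0,0,0]],[[0,0,0],[0,0,0]],[[0,0,0],[0,0,0]],[[0,0,0],[0,0,0]]]'

```text
time: 48.32
tool_pos: [617.3, -50.8, 34.9]
tcp_rot: [3.138, 0.006, 1.593]
contact_force: [0.6, -18.3, 3.6]
grip_width: 0.3
finger_force: 9.1
```

Request:
play_rows --rows '[[[0,-0.1,0],[0,0,0]],[[0,-0.1,0],[0,0,0]],[[0,0,0],[0,0,0]],[[0,0,0],[0,0,0]]]'

```text
time: 48.82
tool_pos: [615.9, -52.1, 33.7]
tcp_rot: [-3.141, -0.0, 1.594]
contact_force: [0.1, -2.1, -0.1]
grip_width: 0.4
finger_force: 0.8
```

Request:
play_rows --rows '[[[0,-0.2,0],[0,0,0]],[[0,-0.6,0],[0,0,0]],[[0,0,0.8],[0,0,0]],[[0,0,1],[0,0,0]],[[0,0,1],[0,0,0]],[[0,0,1],[0,0,0]],[[-0.8,-0.5,0],[0,0,0]],[[-0.8,-0.5,0],[0,0,0]],[[-0.8,-0.5,0],[0,0,0]],[[-0.8,-0.5,0],[0,0,0]],[[0,0,0],[0,0,0]],[[0,0,0],[0,0,0]]]'

```text
time: 50.32
tool_pos: [520.6, -136.9, 148.0]
tcp_rot: [3.14, 0.0, 1.593]
contact_force: [-0.4, -0.7, 0.2]
grip_width: 0.7
finger_force: 0.0
```

```bash
python3 - <<'E'
from prof import *
run(); print(get_obs()['time'])
E
```

```text
top px/len {'g': (np.float64(7.5), np.float64(31.75)), 'o': (np.float64(32.5), np.float64(39.75)), 'b': (np.float64(41.25), np.float64(49.0))} L 60.387142377783114
green foot-top,bevel-top,rim-top,rim-bottom,inner [ 6.24 10.68 31.73 36.6  36.43]
orange foot-top,bevel-top,rim-top,rim-bottom,inner [12.62 17.17 38.49 42.96 42.8 ]
blue foot-top,bevel-top,rim-top,rim-bottom,inner [19.06 23.71 45.31 49.36 49.22]
px per mm 0.36247024022513585
side px/len {'g': (np.float64(9.0), np.float64(16.25)), 'o': (np.float64(22.25), np.float64(27.0)), 'b': (np.float64(53.25), np.float64(54.75))} L 54.86759474074439
green foot-top,bevel-top,rim-top,rim-bottom,inner [ 9.72 16.92 40.36 27.47 27.92]
orange foot-top,bevel-top,rim-top,rim-bottom,inner [16.1  23.22 46.3  33.22 33.68]
blue foot-top,bevel-top,rim-top,rim-bottom,inner [22.35 29.4  52.12 38.87 39.33]
px per mm 0.27379515858020653
50.825
```

The whole stack measures 41.5 px against 43.1 px for fully nested, and the pushes met a firm stop. It is home, so I hand in.

```bash
python3 -c "
from plant import bot
print(bot.close_job())"
```

```text
the job is handed in; nothing more can be done
None
```

The three cups lie nested in the cradle, green over orange over blue against the black stop, and the job is handed in at about 51 s; the pushes peaked at 18 N against a firm stop, but the camera fit could only place each cup within about 2 mm of fully home.

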